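Eject a keypad housing from its mould and lay it in the chassis pan

TASK

Press the mould's ejector lever down until you feel it meet its stop, without forcing it, so that one end of the keypad housing rises; then draw the housing out along its slant from under the mould's lip, without wrenching it against the lip, and lift it clear. Lower it by hand into the steel chassis pan, key windows up, flat, in the middle and with its long sides along the pan's, let go, and leave the other things on the table where they are.

Things in the scene. Friction and masses are not known exactly. Their poses are not given: they have to be found in the camera images.
- mould: Fixed aluminium mould block on a steel foot 320 x 116 x 6 mm; origin under the middle of the foot, x along its length, z up. Block 218 x 110 mm, centred at x = +40 mm, top face 50 mm above the origin. Its open cavity (x = -49 to +129 mm, 61 mm wide, floor 26 mm above the origin, so 24 mm deep) holds the housing flush. Ejector lever at its -x end.
- lip: Fixed lip at the cavity's +x end, origin at the middle of its inner lower edge (mould x = 115 mm, 40 mm above the mould's origin; axes as the mould's), 10 mm thick. It reaches 14 mm over the cavity, about 12 mm over the housing's tongue: once its -x end is raised, draw the housing at least 15 mm to -x along its own slant, then lift. Straight up, the tongue catches. Over 15 N on it is wrenching.
- ejector: Cast rocker lever hinged in the mould's -x end wall; origin on the hinge (58 mm to -x of the mould's origin, 45 mm above it). Pressing the paddle turns it about its own -y axis: its nose, 70 mm to +x of the hinge under the housing, goes up. It turns against friction (5 to 8 N at the paddle), stays where left, and lifts the housing to a 12 to 22 degree slope.
- stop_post: Fixed round steel socket 30 mm wide on the mould's foot under the paddle, origin at its underside. It carries a stop screw, set differently each time, at which the lever becomes rigid: somewhere between 0.36 and 0.60 rad of turn (paddle 28 to 50 mm down). Its height is not reported and must be felt. Over 50 N between lever and stop is forcing it.
- paddle (a point): Middle of the upper face of the ejector lever's flat paddle (50 mm along the lever, 60 mm across, 8 mm thick), the place to press down. At rest it slopes 0.35 rad, its outer edge higher.
- housing: Loose beige keypad housing, about 0.25 kg: block 150 x 56 x 23 mm (x = -87 to +63 mm), closed top with dark key and display windows, and a tongue 24 x 36 x 5 mm at the bottom of its +x end (x = 63 to 87). Origin under the middle of the 174 mm length, z up. At rest it has the mould's axes, 40 mm to +x and 26 mm above its origin. Ejected, it is gripped across its 56 mm, near x = -25.
- pan: Fixed shallow chassis pan of sheet steel, 224 x 138 mm outside, floor 4 mm thick, rim 4 mm thick and 10 mm high; origin under its centre, x along its length, z up. The housing may lie either way round in it.
- screwdriver: Loose screwdriver 190 mm long lying beside the mould, 90 mm from the mould's middle line on its -y side; leave it. Origin on its underside, about mid-length.
- chip_carrier: Loose white ceramic chip carrier 62 x 43 x 9 mm beyond the pan's +x end, centre 155 mm from the pan's centre; leave it. Origin at the centre of its underside.
- brush: Loose bench brush 170 mm long at the back left, lying roughly along y; leave it.
- oil_can: Loose grey can 56 mm wide and 80 mm high at the back right; leave it. Origin at the centre of its underside.
Not all that is in view belongs to the job. Leave any yellow look-alike of the housing alone.

How it is judged (in metres and radians):
On the way, in this order (a step that is already met when the one before it is completed fails the run):
1. the ejector lever is pressed down against its stop (more than 3 N on the stop) (contact force between ejector and stop_post above 3 N), for 0.1 s.
2. the housing is held in the fingers, lifted clear of the mould (its origin more than 70 mm above the mould's origin) (z of housing in the frame of mould above 0.07 m and contact force between the fingers and housing above 1 N and contact force between mould and housing below 0.5 N), for 0.1 s.
3. the housing is brought down into the pan while still held (its origin within 25 mm of the pan's underside and 40 mm of its centre) (horizontal distance between housing and pan below 0.04 m and z of housing in the frame of pan below 0.025 m and contact force between the fingers and housing above 1 N), for 0.1 s.
At the end, for the whole second after the job is handed in: The housing lies released and at rest flat on the pan's floor, windows up (tilt under 0.05 rad, origin under 7 mm above the pan's underside), its origin within 25 mm of the pan's centre and its length within 0.2 rad of the pan's, either way round (horizontal distance between housing and pan below 0.025 m and angle between the x axis of housing and the x axis of pan, either way round below 0.2 rad and angle between housing's own z axis and vertical below 0.05 rad and z of housing in the frame of pan below 0.007 m and linear speed of housing below 0.02 m/s and contact force between the fingers and housing below 0.1 N); the robot touches nothing.
It fails at once if the ejector lever is forced against its stop (more than 50 N) (contact force between ejector and stop_post above 50 N).
It fails at once if the housing is wrenched against the mould's lip (more than 15 N) (contact force between housing and lip above 15 N).
It fails at once if a bystander is disturbed (screwdriver, chip carrier, brush or oil can moved more than 30 mm) (distance of any of screwdriver, chip_carrier, brush, oil_can from where it was at the start of the episode above 0.03 m).
It also fails if it takes over 51 s, if anything falls off the work surface, if the arm or the gripper's body presses on something with over 40 N, if the wrist force passes 120 N, or if a joint passes its speed limit or range.

ROBOT

A 6-joint arm with a two-finger parallel gripper is mounted at the origin on the work surface. World frame = base frame: x ahead of the robot, y to its left, z up, the work surface at z = 0. Lengths are in m, angles in degrees, forces in N, time in s.
With the tool pointing down it reaches from about 0.4 to 0.825 m from the base axis. Payload 7 kg.
Tool frame: the origin (TCP) lies between the finger pads; the fingertips stand 19 mm ahead of it and the grasp point (between the pads) is the TCP (r.finger_overhang is the distance from the TCP to the fingertips, in m); z points along the fingers, y is the direction in which the jaws open and shut (so a half turn about z gives the same grasp; the last joint's range is limited). The gripper opens to 88 mm and grips with 3 to 60 N. Pads are 19 mm wide; open, the fingers measure 130 mm over their backs; the gripper's body (78 mm by 193 mm) begins 47 mm behind the grasp point.
Start: joints at [-49.727, 20.546, 0.682, 0, -70.136, -16.507], TCP at [0.272, -0.618, 0.217] pointing down, gripper open.
Joint ranges: [-176.03, 176.03], [-82.01, 121.73], [-58.28, 71.71], [-173.87, 95.51], [-174.79, -0.11], [-173.66, 173.66]. Speed limits (degrees/s): [136.94, 136.94, 172.46, 180, 180, 180].

INTERFACE

Orientations are given as [roll, pitch, yaw] about the fixed x, y, z axes, in that order (R = Rz(yaw) Ry(pitch) Rx(roll)).
In Python, from plant import r, optics gives the robot as it stands. The module is installed in compiled form; this text tells all that it offers.
- The arm moves only by the tool step_arm, never from a script. Its argument "increments" is a list of rows, each an object of numbers: "tx", "ty", "tz": the shift along the world's x, y, z in mm; "ax", "ay", "az": the turn, a rotation vector about the world's x, y, z in degrees; "claw": the gripper command: -1 is shut, 1 is fully open, values between are in proportion. In form: [{"tx": .., "ty": .., "tz": .., "ax": .., "ay": .., "az": .., "claw": ..}, ...]. A call has 1 to 12 rows; each row shifts and turns the commanded pose from where the row before left it; what a row does not reach is not made up. A row lasts 1/10 s, in which the tool goes at most 50 mm and 8.59 degrees, less where a joint would pass 70% of its speed; a pose out of reach is approached as far as the arm can. A call with a gripper value outside its range is refused whole. The fingers move at their own pace and stop on an object; "newtons" is the grip in N (left out, the last holds). Time passes only in rows, so rows that do not move let the fingers close. It gives the time, the measured TCP pose, the force and the opening at its end, in the units of the state.
- r.get_state(): the state, without advancing time (a new reading comes with each control period).
- optics.capture(name): name is "scene" or "top" or "wrist"; returns a dict with "image" (480x640x3 uint8, blue, green, red), "depth" (480x640 float32, m along the optical axis (not along the pixel's ray), 0 where there is no reading), "fx", "fy", "cx", "cy" (pixels), "R" (3x3) and "t" (3): a world point X has camera coordinates R X + t. Camera axes: x right, y down, z forward; pixel columns grow to the right and rows downward; lengths in m; the calibration is good to about 2 mm. A picture is of the moment at which its call begins.
- r.close_job(): hands the job in, once; it reports no verdict.
The state is a dict: "time_s": time; "joints": joint angles; "qd": joint speeds; "joint_torque": joint torques, N m; "tcp_pos": TCP position; "eef_rot": TCP orientation; "contact_force": force on the tool from outside, world axes, zero at the start; "moment": the same for the moment, N m; "gripper_width": finger opening in m.
Only numpy, scipy, OpenCV 4.12 (cv2) and the standard library are available. Lean on these libraries where they do the work, as an engineer would, in place of code of your own. Each camera call takes 0.05 s, during which the arm holds its last target. There are 200 camera calls.

## Working session

There is one attempt and no reset: what is moved stays moved. The work goes in short steps, Python scripts to look and compute and a tool call to move; the robot and the scene stay as the last step left them, time stands still between calls to the robot, and variables do not carry over. Pictures are saved under pics/ and viewed, about 8 in all and at most 12, crops included, and the job is handed in when it is done.

Besides the shell and the picture viewer there is one more tool, called after "Emit:" by a JSON object that holds its "fn" and its "kwargs", one argument or row to a line. step_arm: Moves the arm, as the interface text tells. Its arguments: {"type":"object","properties":{"increments":{"type":"array","items":{"type":"object","properties":{"tx":{"type":"number"},"ty":{"type":"number"},"tz":{"type":"number"},"ax":{"type":"number"},"ay":{"type":"number"},"az":{"type":"number"},"claw":{"type":"number"}}}},"newtons":{"type":"number"}},"required":["increments"]}

```bash
mkdir -p pics
cat > h.py <<'E'
import numpy as np, cv2
from plant import r, optics
def cap(n):
    c=optics.capture(n); np.savez('last_%s.npz'%n,**c); return c
def pt(c,u,v,k=1):
    d=np.array(c['depth'])[v-k:v+k+1,u-k:u+k+1]; d=np.median(d[d>0])
    p=np.array([(u-c['cx'])/c['fx']*d,(v-c['cy'])/c['fy']*d,d])
    return np.array(c['R']).T@(p-np.array(c['t']))
def proj(c,X):
    p=np.array(c['R'])@np.array(X)+np.array(c['t']); return p[0]/p[2]*c['fx']+c['cx'],p[1]/p[2]*c['fy']+c['cy']
E
python3 - <<'E'
from h import *
print(r.get_state())
for n in('top','scene'):
    c=cap(n); cv2.imwrite(f'pics/{n}0.png',c['image']); print(n,c['fx'],c['R'],c['t'])
E
```

```text
{'time_s': 0.0, 'joints': array([-4.97264611e+01,  2.05907489e+01,  6.35908444e-01, -2.04170671e-02,
       -7.01368249e+01, -1.65092720e+01]), 'qd': array([ 0.00871432,  0.07323214, -0.06089986,  0.10366539,  0.00779885,
       -0.00817707]), 'joint_torque': array([-2.67394062e-04, -5.82719278e+01,  2.93058783e+01,  6.99735135e+00,
        6.84848113e-03, -1.91575682e-04]), 'tcp_pos': array([ 0.27181294, -0.61731305,  0.21584574]), 'eef_rot': array([ 1.79906659e+02, -7.64883804e-03, -1.56242679e+02]), 'contact_force': array([-0.4950449 , -0.16112015,  0.02079582]), 'moment': array([ 0.03153083,  0.07055037, -0.0488182 ]), 'gripper_width': 0.08792570281348375}
top 610.1802637906229 [[-0.01942368 -0.99980855  0.00236117]
 [-0.98788683  0.01882832 -0.15402956]
 [ 0.15395562 -0.00532439 -0.98806342]] [-0.06687443  0.55749238  1.52698579]
scene 594.5770874029416 [[-0.68455844  0.72894201 -0.00482527]
 [ 0.58426539  0.5447085  -0.60160337]
 [-0.4359056  -0.4146519  -0.79878039]] [ 0.41603034 -0.23741858  1.59500498]
```

View pics/top0.png

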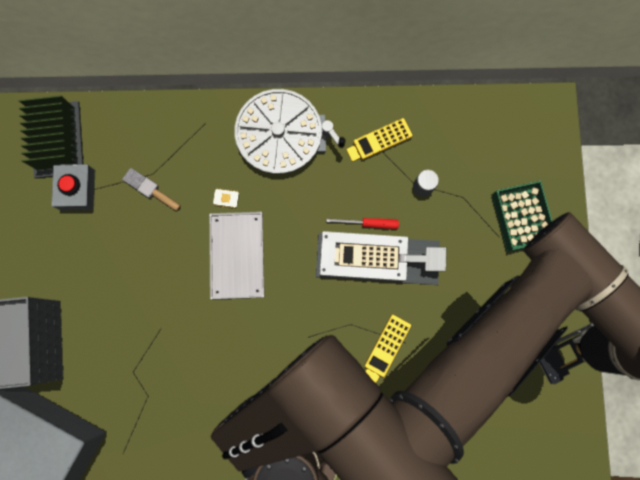

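View pics/scene0.png

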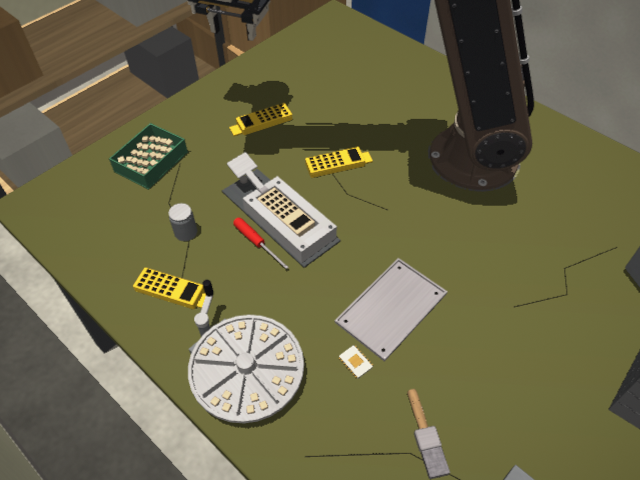

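The beige housing is in the mould: top (367,256), scene (287,208), with the paddle at top (435,259). The look-alikes are yellow: top (380,138) and (388,345), plus a third at scene (262,119). The pan is at top (237,255). I choose the beige one and check it in one close crop.

Run:
```python
from h import *
c=dict(np.load('last_top.npz'))
im=c['image'][185:310,200:460]; cv2.imwrite('pics/crop0.png',cv2.resize(im,None,fx=3,fy=3,interpolation=cv2.INTER_CUBIC))
```

```text
(no output)
```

View pics/crop0.png

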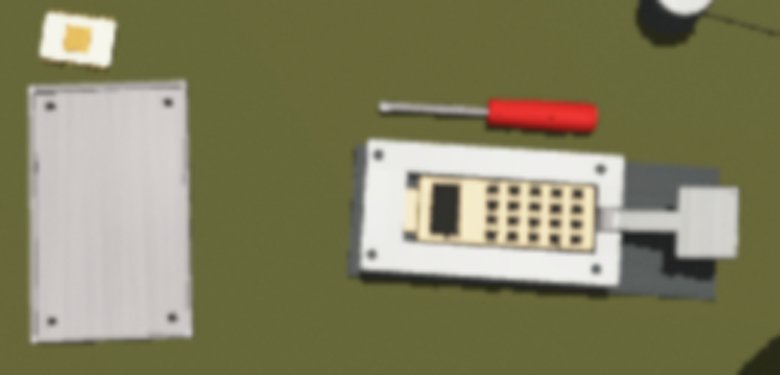

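The crop confirms the beige housing in the mould, its tongue to image left (+x of the mould). The block's top corners are at crop (369,140), (625,157), (619,287), (360,268), the paddle is at (707,222) and the pan's corners at (28,86), (186,81), (191,336), (32,342).

```bash
cat >> h.py <<'E'
def ray(c,u,v,z):
    R,t=np.array(c['R']),np.array(c['t']); o=-R.T@t
    d=R.T@np.array([(u-c['cx'])/c['fx'],(v-c['cy'])/c['fy'],1]); return o+d*(z-o[2])/d[2]
E
python3 - <<'E'
from h import *
np.set_printoptions(precision=4,suppress=True)
c=dict(np.load('last_top.npz')); q=lambda u,v:(u/3+200,v/3+185)
m=np.array([ray(c,*q(*p),.05) for p in[(369,140),(625,157),(619,287),(360,268)]])
P=np.array([ray(c,*q(*p),.01) for p in[(28,86),(186,81),(191,336),(32,342)]])
for n,a in(('mould',m),('pan',P)):
    print(n,a,a.mean(0),[np.linalg.norm(a[i]-a[i-1]) for i in range(4)])
ax=(m[0]+m[3]-m[1]-m[2]); yaw=np.arctan2(ax[1],ax[0]); cen=m.mean(0)
ux=np.array([np.cos(yaw),np.sin(yaw),0]); print('mould yaw',np.degrees(yaw),'origin',cen-.04*ux)
a=P[0]+P[1]-P[2]-P[3]; print('pan yaw',np.degrees(np.arctan2(a[1],a[0])))
def d(u,v): u,v=q(u,v); return pt(c,int(round(u)),int(round(v)))
for n,p in dict(paddle=(707,222),pad_out=(730,222),pad_in=(685,222),top=(500,160),hous=(470,215),pan=(110,210),table=(300,50),lip=(395,210),tongue=(411,212),arm=(640,220)).items(): print(n,d(*p))
print('paddle ray', ray(c,*q(707,222),.09))
E
```

```text
mould [[ 0.5664 -0.0952  0.05  ]
 [ 0.5475 -0.3135  0.05  ]
 [ 0.4366 -0.3037  0.05  ]
 [ 0.4569 -0.0852  0.05  ]] [ 0.5018 -0.1994  0.05  ] [np.float64(0.10998335553901378), np.float64(0.2191311538495699), np.float64(0.11138153327700535), np.float64(0.2193750224950482)]
pan [[0.6268 0.2035 0.01  ]
 [0.6287 0.0643 0.01  ]
 [0.4046 0.0613 0.01  ]
 [0.4021 0.1983 0.01  ]] [0.5155 0.1319 0.01  ] [np.float64(0.22482847603392547), np.float64(0.1391661627157623), np.float64(0.22412659418464148), np.float64(0.13706189934322136)]
mould yaw 84.87654844068803 origin [ 0.4983 -0.2392  0.05  ]
pan yaw 1.0421302019661562
paddle [ 0.4869 -0.3755  0.0804]
pad_out [ 0.4862 -0.3922  0.0839]
pad_in [ 0.4882 -0.3571  0.0719]
top [ 0.5483 -0.2078  0.0466]
hous [ 0.4996 -0.1806  0.0478]
pan [0.5163 0.1312 0.0031]
table [ 0.6559 -0.0363  0.0003]
lip [ 0.5056 -0.1168  0.0503]
tongue [ 0.5055 -0.1304  0.0288]
arm [ 0.493  -0.3216  0.0593]
paddle ray [ 0.4858 -0.3727  0.09  ]
```

Sizes fit: block 219 x 110, pan 224 x 138, paddle z 0.080. The mould's yaw is 84.9° with origin (0.498, -0.239). The pan is at (0.5155, 0.132) with yaw 1°. Moving above the paddle with the jaws shut.

Emit:
{"fn": "step_arm", "kwargs": {
  "increments": [
    {"tx":21.5,"ty":24,"az":7.6,"claw":-1},
    {"tx":21.5,"ty":24,"az":7.6,"claw":-1},
    {"tx":21.5,"ty":24,"az":7.6,"claw":-1},
    {"tx":21.5,"ty":24,"az":7.6,"claw":-1},
    {"tx":21.5,"ty":24,"az":7.6,"claw":-1},
    {"tx":21.5,"ty":24,"az":7.6,"claw":-1},
    {"tx":21.5,"ty":24,"az":7.6,"claw":-1},
    {"tx":21.5,"ty":24,"az":7.9,"claw":-1},
    {"tx":21.5,"ty":24,"tz":-30,"claw":-1},
    {"tx":21.5,"ty":24,"tz":-30,"claw":-1},
    {"tz":-26,"claw":-1},
    {"claw":-1}
  ]
}}

```text
$.increments[0]: bad value
```

Emit:
{"fn": "step_arm", "kwargs": {
  "increments": [
    {"tx":21.5,"ty":24,"tz":0,"ax":0,"ay":0,"az":7.6,"claw":-1}
  ],
  "newtons": 30
}}

```text
time_s: 0.2
tcp_pos: [0.2917, -0.5948, 0.2156]
eef_rot: [179.9, -0.0, -148.8]
contact_force: [1.3, 0.2, -0.1]
gripper_width: 0.0838
```

All fields are required in each row.

Emit:
{"fn": "step_arm", "kwargs": {
  "increments": [
    {"tx":21.5,"ty":24,"tz":0,"ax":0,"ay":0,"az":7.6,"claw":-1},
    {"tx":21.5,"ty":24,"tz":0,"ax":0,"ay":0,"az":7.6,"claw":-1},
    {"tx":21.5,"ty":24,"tz":0,"ax":0,"ay":0,"az":7.6,"claw":-1},
    {"tx":21.5,"ty":24,"tz":0,"ax":0,"ay":0,"az":7.6,"claw":-1},
    {"tx":21.5,"ty":24,"tz":0,"ax":0,"ay":0,"az":7.6,"claw":-1},
    {"tx":21.5,"ty":24,"tz":0,"ax":0,"ay":0,"az":7.6,"claw":-1},
    {"tx":21.5,"ty":24,"tz":0,"ax":0,"ay":0,"az":7.9,"claw":-1},
    {"tx":21.5,"ty":24,"tz":-32,"ax":0,"ay":0,"az":0,"claw":-1},
    {"tx":21.5,"ty":24,"tz":-32,"ax":0,"ay":0,"az":0,"claw":-1},
    {"tx":0,"ty":0,"tz":-30,"ax":0,"ay":0,"az":0,"claw":-1},
    {"tx":0,"ty":0,"tz":0,"ax":0,"ay":0,"az":0,"claw":-1}
  ]
}}

```text
time_s: 1.3
tcp_pos: [0.4848, -0.3754, 0.1182]
eef_rot: [179.6, 0.2, -95.1]
contact_force: [-0.6, -0.1, -0.6]
gripper_width: 0.0019
```

Run:
```python
from h import *
s=r.get_state();print(s['joints'],s['eef_rot'],s['tcp_pos'],s['contact_force'],s['gripper_width'])
for n in('wrist','scene'): c=cap(n)
cv2.imwrite('pics/s1.png',cv2.resize(c['image'][110:290,190:430],None,fx=3,fy=3))
```

```text
[-19.57288176  19.57975401 -14.43828976  -0.08676967 -56.45333395
  14.53927262] [179.56174221   0.18795972 -95.08257579] [ 0.48476452 -0.37540126  0.11818186] [-0.62732396 -0.10747531 -0.55389251] 0.001872390486940692
```

View pics/s1.png

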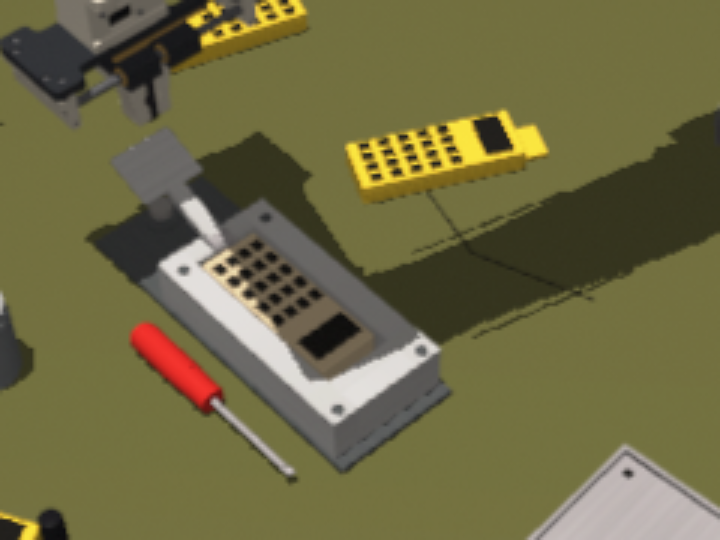

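The fingertips (crop 152,110) are over the paddle (157,165). I press gently to below the earliest contact.

Emit:
{"fn": "step_arm", "kwargs": {
  "increments": [
    {"tx":0,"ty":-2,"tz":-8,"ax":0,"ay":0,"az":0,"claw":-1},
    {"tx":0,"ty":0,"tz":-6,"ax":0,"ay":0,"az":0,"claw":-1},
    {"tx":0,"ty":0,"tz":-4,"ax":0,"ay":0,"az":0,"claw":-1},
    {"tx":0,"ty":0,"tz":-4,"ax":0,"ay":0,"az":0,"claw":-1},
    {"tx":0,"ty":0,"tz":-4,"ax":0,"ay":0,"az":0,"claw":-1},
    {"tx":0,"ty":0,"tz":-4,"ax":0,"ay":0,"az":0,"claw":-1}
  ]
}}

```text
time_s: 2.0
tcp_pos: [0.487, -0.3798, 0.0926]
eef_rot: [-180.0, -0.0, -95.1]
contact_force: [-0.2, 0.2, -0.3]
gripper_width: 0.0006
```

Emit:
{"fn": "step_arm", "kwargs": {
  "increments": [
    {"tx":0,"ty":-1,"tz":-4,"ax":0,"ay":0,"az":0,"claw":-1},
    {"tx":0,"ty":-1,"tz":-4,"ax":0,"ay":0,"az":0,"claw":-1},
    {"tx":0,"ty":0,"tz":-3,"ax":0,"ay":0,"az":0,"claw":-1},
    {"tx":0,"ty":0,"tz":0,"ax":0,"ay":0,"az":0,"claw":-1}
  ]
}}

```text
time_s: 2.4
tcp_pos: [0.4867, -0.3816, 0.0812]
eef_rot: [180.0, 0.0, -95.1]
contact_force: [0.7, -1.0, -0.7]
gripper_width: 0.0004
```

There's no force where contact was expected, so I look.

Run:
```python
from h import *
print(r.finger_overhang, r.get_state()['contact_force'])
c=cap('scene')
cv2.imwrite('pics/s2.png',cv2.resize(c['image'][130:260,190:350],None,fx=4,fy=4,interpolation=cv2.INTER_CUBIC))
```

```text
0.019 [ 0.6584093  -0.97278165 -0.67396025]
```

View pics/s2.png

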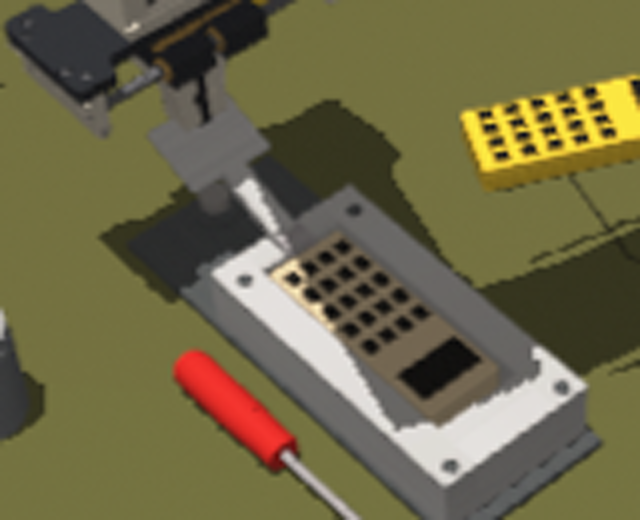

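The tips are on the paddle at crop (205,120), inside its outline. I measure the paddle and housing heights.

Run:
```python
from h import *
np.set_printoptions(precision=4,suppress=True)
c=dict(np.load('last_scene.npz'))
f=lambda u,v: pt(c,round(u/4+190),round(v/4+130))
for n,p in dict(padL=(165,137),padR=(255,145),padin=(195,180),padmid=(205,150),house_raised=(310,262),houseLow=(430,395),blk=(225,262),finger=(205,100)).items(): print(n,f(*p))
print([ (p[0]-190)*4 for p in [proj(c,[.4867,-.3816,.062])]], (proj(c,[.4867,-.3816,.062])[1]-130)*4)
```

```text
padL [ 0.5082 -0.3874  0.0819]
padR [ 0.4676 -0.3491  0.0713]
padin [ 0.514  -0.3533  0.0716]
padmid [ 0.4971 -0.3639  0.076 ]
house_raised [ 0.5002 -0.2674  0.0487]
houseLow [ 0.5237 -0.1423  0.0483]
blk [ 0.5363 -0.3073  0.0479]
finger [ 0.4858 -0.3713  0.1074]
[np.float64(199.6337842359144)] 145.11562751234214
```

Emit:
{"fn": "step_arm", "kwargs": {
  "increments": [
    {"tx":0,"ty":0,"tz":-2,"ax":0,"ay":0,"az":0,"claw":-1},
    {"tx":0,"ty":0,"tz":-2,"ax":0,"ay":0,"az":0,"claw":-1},
    {"tx":0,"ty":0,"tz":0,"ax":0,"ay":0,"az":0,"claw":-1}
  ]
}}

```text
time_s: 2.75
tcp_pos: [0.4868, -0.3816, 0.0775]
eef_rot: [180.0, 0.0, -95.1]
contact_force: [0.4, 0.7, 0.9]
gripper_width: 0.0002
```

Emit:
{"fn": "step_arm", "kwargs": {
  "increments": [
    {"tx":0,"ty":0,"tz":-3,"ax":0,"ay":0,"az":0,"claw":-1},
    {"tx":0,"ty":0,"tz":0,"ax":0,"ay":0,"az":0,"claw":-1}
  ]
}}

```text
time_s: 2.95
tcp_pos: [0.4872, -0.382, 0.0748]
eef_rot: [-180.0, -0.0, -95.1]
contact_force: [0.4, -0.5, 1.1]
gripper_width: 0.0004
```

Run:
```python
from h import *
np.set_printoptions(precision=4,suppress=True)
print(r.get_state()['tcp_pos'],r.get_state()['contact_force'])
c=cap('scene')
f=lambda u,v: pt(c,round(u/4+190),round(v/4+130))
for n,p in dict(padL=(165,137),padR=(255,145),padin=(195,180),padmid=(205,150),house_raised=(310,262)).items(): print(n,f(*p))
w=cap('wrist'); cv2.imwrite('pics/w2.png',w['image'])
```

```text
[ 0.4872 -0.382   0.0748] [ 0.4093 -0.5356  1.1174]
padL [ 0.5093 -0.3857  0.0839]
padR [ 0.466  -0.3512  0.0686]
padin [ 0.5129 -0.3549  0.0696]
padmid [ 0.4964 -0.3649  0.0747]
house_raised [ 0.5009 -0.2666  0.0499]
```

View pics/w2.png

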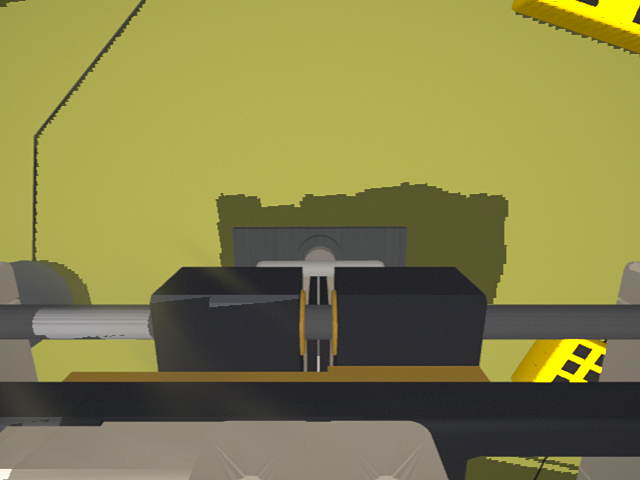

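Run:
```python
from h import *
np.set_printoptions(precision=4,suppress=True,linewidth=200)
c=dict(np.load('last_scene.npz'))
for v in range(144,182,2):
    print(v,' '.join('%4d/%3d'%(pt(c,u,v,0)[1]*1000,pt(c,u,v,0)[2]*1000) for u in range(226,262,3)))
for z in (.056,.075,.09,.105): print(z,proj(c,[.4872,-.382,z]))
b=cv2.resize(c['image'][140:185,215:275],None,fx=12,fy=12,interpolation=cv2.INTER_NEAREST); cv2.imwrite('pics/s3.png',b)
```

```text
144 -356/186 -359/177 -353/178 -353/173 -345/175 -344/171 -351/157 -340/163 -342/155 -471/ -3 -462/  0 -454/  2
146 -373/161 -360/171 -355/171 -348/172 -346/169 -343/166 -369/130 -343/154 -470/ -2 -462/  0 -460/ -4 -453/ -3
148 -378/150 -358/167 -349/172 -344/171 -345/164 -342/161 -371/121 -471/ -2 -463/  0 -456/  0 -453/ -2 -448/ -4
150 -359/166 -355/165 -350/164 -346/163 -345/159 -370/123 -367/120 -462/  1 -457/  0 -452/  0 -447/ -1 -440/  0
152 -353/167 -389/119 -349/159 -343/161 -371/122 -372/114 -370/111 -455/  3 -448/  4 -445/  0 -442/ -2 -428/  6
154 -492/  1 -488/ -1 -373/126 -370/123 -371/115 -374/106 -369/106 -453/ -1 -447/ -1 -439/  1 -434/  0 -425/  3
156 -486/  1 -484/ -2 -379/113 -371/116 -373/107 -373/101 -369/100 -378/ 82 -439/  1 -433/  1 -430/ -1 -422/  0
158 -482/  0 -477/ -1 -385/100 -370/112 -371/104 -370/ 98 -367/ 95 -378/ 75 -434/  1 -433/ -5 -426/ -3 -412/  5
160 -473/  3 -472/ -1 -384/ 95 -372/104 -371/ 97 -370/ 93 -376/ 78 -371/ 78 -367/ 76 -426/ -3 -417/  0 -408/  3
162 -472/ -1 -395/ 82 -393/ 78 -374/ 94 -369/ 94 -373/ 82 -375/ 74 -371/ 71 -366/ 71 -357/ 7
[... 607 characters left out ...]
 -1 -360/ 74 -358/ 71 -353/ 70 -351/ 66 -343/ 68 -340/ 65 -334/ 67 -376/  4 -370/  4
176 -431/  1 -424/  2 -420/  0 -415/  0 -353/ 70 -351/ 66 -378/ 25 -340/ 65 -337/ 63 -333/ 61 -372/  3 -362/  8
178 -427/  0 -420/  0 -413/  2 -410/ -1 -352/ 65 -376/ 27 -374/ 23 -382/  5 -331/ 65 -328/ 60 -326/ 56 -359/  6
180 -420/  0 -414/  1 -409/  0 -401/  3 -392/  7 -374/ 24 -371/ 19 -373/ 10 -333/ 55 -325/ 58 -319/ 59 -355/  3
0.056 (np.float64(239.91511878414133), np.float64(167.99308622029633))
0.075 (np.float64(239.07938649490163), np.float64(162.61238112593736))
0.09 (np.float64(238.4074009756052), np.float64(158.28592879955494))
0.105 (np.float64(237.7243644390374), np.float64(153.8883265778108))
```

View pics/s3.png

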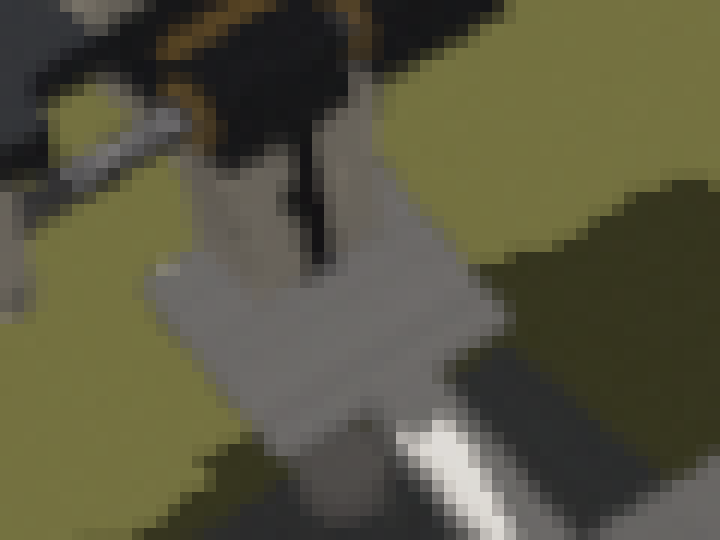

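The pictures put the fingertips near TCP height, not 19 mm ahead, so contact is only just starting. I keep probing with small steps.

Emit:
{"fn": "step_arm", "kwargs": {
  "increments": [
    {"tx":0,"ty":0,"tz":-3,"ax":0,"ay":0,"az":0,"claw":-1},
    {"tx":0,"ty":0,"tz":0,"ax":0,"ay":0,"az":0,"claw":-1}
  ]
}}

```text
time_s: 3.25
tcp_pos: [0.4874, -0.3822, 0.0721]
eef_rot: [-180.0, -0.0, -95.1]
contact_force: [-0.5, -1.4, 3.5]
gripper_width: 0.0005
```

Emit:
{"fn": "step_arm", "kwargs": {
  "increments": [
    {"tx":0,"ty":0,"tz":-3,"ax":0,"ay":0,"az":0,"claw":-1},
    {"tx":0,"ty":0,"tz":0,"ax":0,"ay":0,"az":0,"claw":-1}
  ]
}}

```text
time_s: 3.45
tcp_pos: [0.4875, -0.3823, 0.0692]
eef_rot: [-179.9, -0.0, -95.1]
contact_force: [1.2, -1.2, 4.8]
gripper_width: 0.0001
```

Run:
```python
from h import *
np.set_printoptions(precision=4,suppress=True,linewidth=200)
s=r.get_state();print(s['tcp_pos'],s['contact_force'],s['moment'])
c=cap('scene')
for v in range(154,180,2):
    print(v,' '.join('%4d/%3d'%(pt(c,u,v,0)[1]*1000,pt(c,u,v,0)[2]*1000) for u in range(226,262,3)))
```

```text
[ 0.4875 -0.3823  0.0692] [ 1.1975 -1.2294  4.8453] [-0.7331 -0.0113  0.0081]
154 -355/159 -392/110 -352/151 -347/151 -371/116 -368/113 -367/108 -453/ -1 -450/ -5 -437/  3 -437/ -4 -428/  0
156 -488/  0 -480/  1 -375/118 -373/113 -372/109 -371/104 -369/100 -385/ 73 -440/  0 -436/ -1 -427/  1 -423/  0
158 -484/ -2 -478/ -2 -382/103 -371/110 -375/100 -371/ 98 -369/ 93 -379/ 75 -435/  0 -429/  0 -421/  1 -418/ -1
  return _methods._mean(a, axis=axis, dtype=dtype,
  ret = ret.dtype.type(ret / rcount)
Traceback (most recent call last):
ValueError: cannot convert float NaN to integer
```

Emit:
{"fn": "step_arm", "kwargs": {
  "increments": [
    {"tx":0,"ty":0,"tz":-3,"ax":0,"ay":0,"az":0,"claw":-1},
    {"tx":0,"ty":0,"tz":0,"ax":0,"ay":0,"az":0,"claw":-1}
  ]
}}

```text
time_s: 3.7
tcp_pos: [0.4875, -0.3822, 0.0661]
eef_rot: [-179.9, -0.0, -95.1]
contact_force: [0.6, -2.8, 3.8]
gripper_width: 0.0007
```

Emit:
{"fn": "step_arm", "kwargs": {
  "increments": [
    {"tx":0,"ty":0,"tz":-3,"ax":0,"ay":0,"az":0,"claw":-1},
    {"tx":0,"ty":0,"tz":0,"ax":0,"ay":0,"az":0,"claw":-1}
  ]
}}

```text
time_s: 3.9
tcp_pos: [0.4875, -0.3821, 0.0631]
eef_rot: [-179.9, -0.0, -95.1]
contact_force: [0.6, -1.8, 3.6]
gripper_width: 0.0003
```

Run:
```python
from h import *
c=cap('scene')
cv2.imwrite('pics/s4.png',cv2.resize(c['image'][130:250,200:340],None,fx=5,fy=5,interpolation=cv2.INTER_NEAREST))
for u,v in((267,196),(272,194),(297,228)): print(pt(c,u,v))
```

```text
[ 0.50700009 -0.2629163   0.0577125 ]
[ 0.49340545 -0.25972624  0.05625885]
[ 0.52425647 -0.14485977  0.05036881]
```

View pics/s4.png

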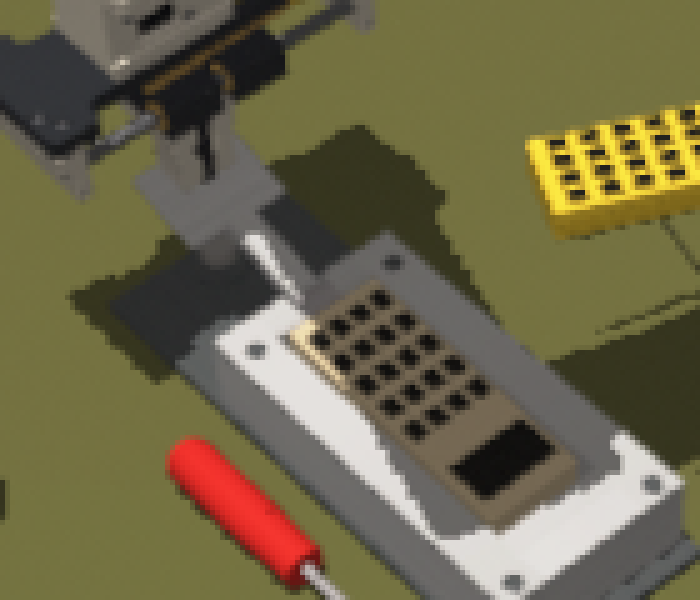

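The housing's near end has risen about 8 mm and the force is the friction plateau, about 4 N. I continue down.

Emit:
{"fn": "step_arm", "kwargs": {
  "increments": [
    {"tx":0,"ty":-0.5,"tz":-3,"ax":0,"ay":0,"az":0,"claw":-1},
    {"tx":0,"ty":-0.5,"tz":-3,"ax":0,"ay":0,"az":0,"claw":-1},
    {"tx":0,"ty":0,"tz":-3,"ax":0,"ay":0,"az":0,"claw":-1},
    {"tx":0,"ty":0,"tz":0,"ax":0,"ay":0,"az":0,"claw":-1}
  ]
}}

```text
time_s: 4.35
tcp_pos: [0.4872, -0.383, 0.0538]
eef_rot: [-180.0, -0.0, -95.1]
contact_force: [1.0, -2.3, 3.9]
gripper_width: -0.0
```

Emit:
{"fn": "step_arm", "kwargs": {
  "increments": [
    {"tx":0,"ty":0,"tz":-2,"ax":0,"ay":0,"az":0,"claw":-1},
    {"tx":0,"ty":0,"tz":-1,"ax":0,"ay":0,"az":0,"claw":-1},
    {"tx":0,"ty":0,"tz":0,"ax":0,"ay":0,"az":0,"claw":-1}
  ]
}}

```text
time_s: 4.65
tcp_pos: [0.4873, -0.383, 0.0511]
eef_rot: [-180.0, -0.0, -95.1]
contact_force: [0.3, -3.9, 5.3]
gripper_width: 0.0005
```

Emit:
{"fn": "step_arm", "kwargs": {
  "increments": [
    {"tx":0,"ty":0,"tz":-2,"ax":0,"ay":0,"az":0,"claw":-1},
    {"tx":0,"ty":0,"tz":0,"ax":0,"ay":0,"az":0,"claw":-1}
  ]
}}

```text
time_s: 4.85
tcp_pos: [0.4872, -0.383, 0.0489]
eef_rot: [-180.0, -0.0, -95.1]
contact_force: [0.1, -2.9, 4.0]
gripper_width: 0.0007
```

Emit:
{"fn": "step_arm", "kwargs": {
  "increments": [
    {"tx":0,"ty":0,"tz":-1.5,"ax":0,"ay":0,"az":0,"claw":-1},
    {"tx":0,"ty":0,"tz":-1,"ax":0,"ay":0,"az":0,"claw":-1},
    {"tx":0,"ty":0,"tz":0,"ax":0,"ay":0,"az":0,"claw":-1}
  ]
}}

```text
time_s: 5.15
tcp_pos: [0.4872, -0.383, 0.0465]
eef_rot: [-180.0, -0.0, -95.1]
contact_force: [0.5, -3.2, 5.0]
gripper_width: 0.0004
```

Emit:
{"fn": "step_arm", "kwargs": {
  "increments": [
    {"tx":0,"ty":0,"tz":-2,"ax":0,"ay":0,"az":0,"claw":-1},
    {"tx":0,"ty":0,"tz":0,"ax":0,"ay":0,"az":0,"claw":-1}
  ]
}}

```text
time_s: 5.35
tcp_pos: [0.4871, -0.3829, 0.0444]
eef_rot: [-180.0, -0.0, -95.1]
contact_force: [1.0, -3.4, 4.3]
gripper_width: 0.0003
```

Emit:
{"fn": "step_arm", "kwargs": {
  "increments": [
    {"tx":0,"ty":0,"tz":-2,"ax":0,"ay":0,"az":0,"claw":-1},
    {"tx":0,"ty":0,"tz":0,"ax":0,"ay":0,"az":0,"claw":-1}
  ]
}}

```text
time_s: 5.55
tcp_pos: [0.4871, -0.3828, 0.0423]
eef_rot: [-180.0, -0.0, -95.1]
contact_force: [0.9, -4.3, 4.3]
gripper_width: 0.0004
```

Emit:
{"fn": "step_arm", "kwargs": {
  "increments": [
    {"tx":0,"ty":0,"tz":-2,"ax":0,"ay":0,"az":0,"claw":-1},
    {"tx":0,"ty":0,"tz":0,"ax":0,"ay":0,"az":0,"claw":-1}
  ]
}}

```text
time_s: 5.75
tcp_pos: [0.487, -0.3828, 0.0402]
eef_rot: [-180.0, -0.0, -95.1]
contact_force: [1.0, -2.8, 4.1]
gripper_width: 0.0005
```

Emit:
{"fn": "step_arm", "kwargs": {
  "increments": [
    {"tx":0,"ty":0,"tz":-2,"ax":0,"ay":0,"az":0,"claw":-1},
    {"tx":0,"ty":0,"tz":0,"ax":0,"ay":0,"az":0,"claw":-1}
  ]
}}

```text
time_s: 5.95
tcp_pos: [0.487, -0.3828, 0.0383]
eef_rot: [-180.0, -0.0, -95.1]
contact_force: [0.4, -3.6, 4.2]
gripper_width: 0.0003
```

Emit:
{"fn": "step_arm", "kwargs": {
  "increments": [
    {"tx":0,"ty":0,"tz":-2,"ax":0,"ay":0,"az":0,"claw":-1},
    {"tx":0,"ty":0,"tz":0,"ax":0,"ay":0,"az":0,"claw":-1}
  ]
}}

```text
time_s: 6.15
tcp_pos: [0.4871, -0.3827, 0.0363]
eef_rot: [-180.0, 0.0, -95.1]
contact_force: [1.2, -3.3, 5.0]
gripper_width: 0.0004
```

Emit:
{"fn": "step_arm", "kwargs": {
  "increments": [
    {"tx":0,"ty":0,"tz":-2,"ax":0,"ay":0,"az":0,"claw":-1},
    {"tx":0,"ty":0,"tz":0,"ax":0,"ay":0,"az":0,"claw":-1}
  ]
}}

```text
time_s: 6.35
tcp_pos: [0.487, -0.3827, 0.0343]
eef_rot: [-180.0, 0.0, -95.1]
contact_force: [1.0, -4.0, 3.6]
gripper_width: 0.0003
```

Emit:
{"fn": "step_arm", "kwargs": {
  "increments": [
    {"tx":0,"ty":0,"tz":-2,"ax":0,"ay":0,"az":0,"claw":-1},
    {"tx":0,"ty":0,"tz":0,"ax":0,"ay":0,"az":0,"claw":-1}
  ]
}}

```text
time_s: 6.55
tcp_pos: [0.487, -0.3825, 0.0322]
eef_rot: [180.0, 0.0, -95.1]
contact_force: [0.5, -2.4, 4.4]
gripper_width: 0.0004
```

Emit:
{"fn": "step_arm", "kwargs": {
  "increments": [
    {"tx":0,"ty":0,"tz":-2,"ax":0,"ay":0,"az":0,"claw":-1},
    {"tx":0,"ty":0,"tz":0,"ax":0,"ay":0,"az":0,"claw":-1}
  ]
}}

```text
time_s: 6.75
tcp_pos: [0.487, -0.3825, 0.0304]
eef_rot: [180.0, 0.0, -95.1]
contact_force: [0.8, -2.2, 6.9]
gripper_width: 0.0003
```

Run:
```python
from h import *
c=cap('scene')
cv2.imwrite('pics/s5.png',cv2.resize(c['image'][130:250,200:340],None,fx=5,fy=5,interpolation=cv2.INTER_NEAREST))
```

```text
(no output)
```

View pics/s5.png

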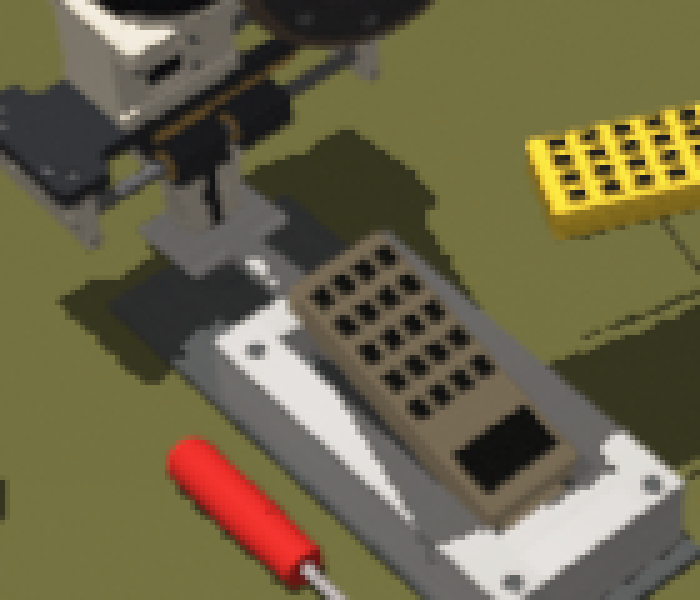

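The housing is well raised, its near end at crop (345,250), and the force has begun to climb.

Emit:
{"fn": "step_arm", "kwargs": {
  "increments": [
    {"tx":0,"ty":0,"tz":-1.5,"ax":0,"ay":0,"az":0,"claw":-1},
    {"tx":0,"ty":0,"tz":0,"ax":0,"ay":0,"az":0,"claw":-1}
  ]
}}

```text
time_s: 7.0
tcp_pos: [0.4871, -0.3826, 0.0299]
eef_rot: [-180.0, -0.0, -95.1]
contact_force: [-1.7, -0.8, 13.6]
gripper_width: 0.0005
```

Emit:
{"fn": "step_arm", "kwargs": {
  "increments": [
    {"tx":0,"ty":0,"tz":-1,"ax":0,"ay":0,"az":0,"claw":-1},
    {"tx":0,"ty":0,"tz":0,"ax":0,"ay":0,"az":0,"claw":-1}
  ]
}}

```text
time_s: 7.2
tcp_pos: [0.4872, -0.3826, 0.0297]
eef_rot: [-180.0, -0.0, -95.1]
contact_force: [-2.9, 0.9, 19.3]
gripper_width: 0.0006
```

That is the stop: 19 N with no more travel. I hold briefly, rise, open, and measure the housing's slant.

Emit:
{"fn": "step_arm", "kwargs": {
  "increments": [
    {"tx":0,"ty":0,"tz":0,"ax":0,"ay":0,"az":0,"claw":-1},
    {"tx":0,"ty":0,"tz":0,"ax":0,"ay":0,"az":0,"claw":-1},
    {"tx":0,"ty":0,"tz":5,"ax":0,"ay":0,"az":0,"claw":-1},
    {"tx":0,"ty":0,"tz":20,"ax":0,"ay":0,"az":0,"claw":-1},
    {"tx":0,"ty":0,"tz":40,"ax":0,"ay":0,"az":0,"claw":1},
    {"tx":0,"ty":0,"tz":40,"ax":0,"ay":0,"az":0,"claw":1},
    {"tx":0,"ty":0,"tz":25,"ax":0,"ay":0,"az":0,"claw":1},
    {"tx":0,"ty":0,"tz":0,"ax":0,"ay":0,"az":0,"claw":1},
    {"tx":0,"ty":0,"tz":0,"ax":0,"ay":0,"az":0,"claw":1}
  ]
}}

```text
time_s: 8.1
tcp_pos: [0.4864, -0.3817, 0.1571]
eef_rot: [180.0, 0.1, -95.2]
contact_force: [-0.5, 0.1, -0.9]
gripper_width: 0.035
```

Run:
```python
from h import *
np.set_printoptions(precision=4,suppress=True,linewidth=200)
yaw=np.radians(84.9); ux=np.array([np.cos(yaw),np.sin(yaw)]); uy=np.array([-ux[1],ux[0]]); o=np.array([.4983,-.2392])
for n in ('scene','top'):
    c=cap(n); P=[]
    V,U=np.nonzero(c['depth']>0); d=c['depth'][V,U]
    p=np.stack([(U-c['cx'])/c['fx']*d,(V-c['cy'])/c['fy']*d,d],1); X=(p-c['t'])@c['R']
    mx=(X[:,:2]-o)@ux; my=(X[:,:2]-o)@uy
    s=(mx>-.07)&(mx<.12)&(abs(my)<.024)&(X[:,2]>.047)&(X[:,2]<.13)
    x,z,y=mx[s],X[s,2],my[s]
    for b in np.arange(-.07,.12,.01):
        k=(x>=b)&(x<b+.01)
        if k.sum(): print(n,round(b+.005,3),k.sum(),np.median(z[k]))
    k=(x>-.03)&(x<.08)
    for _ in range(3):
        A=np.c_[x,y,np.ones_like(x)]; co=np.linalg.lstsq(A[k],z[k],rcond=None)[0]; k=(x>-.04)&(x<.085)&(abs(A@co-z)<.004)
    print(n,co,'slope deg',np.degrees(np.arctan(-co[0])),k.sum())
    s2=(mx>-.03)&(mx<.06)&(X[:,2]>.065)&(X[:,2]<.12)&(abs(my)<.05); print('y range',np.percentile(my[s2],[1,50,99]))
```

```text
scene -0.065 8 0.049259336748664215
scene -0.055 4 0.04920742969805432
scene -0.045 7 0.04892949519131156
scene -0.035 11 0.09485992691923867
scene -0.025 74 0.09567397730035282
scene -0.015 83 0.09213621508421643
scene -0.005 75 0.08871516119727452
scene 0.005 80 0.08591176276784676
scene 0.015 76 0.08371186742044012
scene 0.025 80 0.08013339889183066
scene 0.035 78 0.07707371473925786
scene 0.045 74 0.07456746222790456
scene 0.055 87 0.07066442166668034
scene 0.065 76 0.06850711436617318
scene 0.075 83 0.06513372508464231
scene 0.085 77 0.06279956327621657
scene 0.095 88 0.05934009253666737
scene 0.105 91 0.055772649496630626
scene 0.115 23 0.053501517189406315
scene [-0.2975  0.0096  0.0879] slope deg 16.567281365304712 785
y range [-0.0308 -0.006   0.0252]
top -0.065 25 0.04976144798725278
top -0.055 12 0.050767576734100345
top -0.045 11 0.052080885830478305
top -0.035 3 0.08531506013586594
top 0.095 15 0.05893257203838839
top 0.105 37 0.05611521035602668
top 0.115 14 0.04989252902027938
top [0. 0. 0.] slope deg -0.0 0Traceback (most recent call last):
  File "<stdin>", line 18, in <module>
    return _quantile_unchecked(
        a, q, axis, out, overwrite_input, method, keepdims, weights)
    return _ureduce(a,
                    func=_quantile_ureduce_func,
    ...<5 lines>...
                    overwrite_input=overwrite_input,
                    method=method)
    r = func(a, **kwargs)
    result = _quantile(arr,
                       quantiles=q,
    ...<2 lines>...
                       out=out,
                       weights=wgt)
    slices_having_nans = np.isnan(arr[-1, ...])
                                  ~~~^^^^^^^^^
IndexError: index -1 is out of bounds for axis 0 with size 0
```

The slope is 16.6° and the top at mould x=+26 mm is at z≈0.081. I go above it tilted to match, then check where the fingertips really stand before descending.

Emit:
{"fn": "step_arm", "kwargs": {
  "increments": [
    {"tx":3,"ty":31,"tz":0,"ax":-5.5,"ay":0.5,"az":0,"claw":1},
    {"tx":3,"ty":31,"tz":0,"ax":-5.5,"ay":0.5,"az":0,"claw":1},
    {"tx":3,"ty":31,"tz":0,"ax":-5.5,"ay":0.5,"az":0,"claw":1},
    {"tx":3,"ty":31,"tz":0,"ax":0,"ay":0,"az":0,"claw":1},
    {"tx":3,"ty":31,"tz":0,"ax":0,"ay":0,"az":0,"claw":1},
    {"tx":2.5,"ty":31,"tz":-18,"ax":0,"ay":0,"az":0,"claw":1},
    {"tx":0,"ty":0,"tz":0,"ax":0,"ay":0,"az":0,"claw":1},
    {"tx":0,"ty":0,"tz":0,"ax":0,"ay":0,"az":0,"claw":1}
  ]
}}

```text
time_s: 9.0
tcp_pos: [0.5036, -0.1962, 0.1384]
eef_rot: [179.8, -16.6, -95.0]
contact_force: [-0.1, -0.1, -0.9]
gripper_width: 0.0875
```

```bash
cat > tip.py <<'E'
from h import *
from scipy.spatial.transform import Rotation as Ro
np.set_printoptions(precision=4,suppress=True,linewidth=200)
s=r.get_state(); print(s['tcp_pos'],s['eef_rot'],s['gripper_width'],s['contact_force'])
T=Ro.from_euler('xyz',s['eef_rot'],degrees=True).as_matrix(); p0=s['tcp_pos']
c=cap('scene')
V,U=np.nonzero(c['depth']>0); d=c['depth'][V,U]
X=(np.stack([(U-c['cx'])/c['fx']*d,(V-c['cy'])/c['fy']*d,d],1)-c['t'])@c['R']
L=(X-p0)@T*1000
print('tool x of world', T.T@np.array([0,0,1]), T[:,1])
k=(abs(L[:,0])<30)&(abs(L[:,1])<90)&(L[:,2]>-60)&(L[:,2]<80)
for y0 in range(-80,80,8):
    q=k&(L[:,1]>=y0)&(L[:,1]<y0+8)
    h=np.histogram(L[q,2],bins=range(-60,84,6))[0]; print(y0+4,h)
print('z bins',list(range(-57,84,6)))
for p in ([-44,0,0],[44,0,0],[-44,0,19],[0,0,60]):
    a=p0+T@(np.array([p[1],p[0],p[2]])/1000); print(p,proj(c,a))
b=c['image'][80:260,190:430]; cv2.imwrite('pics/s6.png',cv2.resize(b,None,fx=3.3,fy=3.3))
E
python3 tip.py
```

```text
[ 0.5036 -0.1962  0.1384] [179.7766 -16.6053 -94.9803] 0.08748127979932381 [-0.1039 -0.084  -0.9247]
tool x of world [ 0.2858  0.0037 -0.9583] [-0.9961  0.0879  0.0037]
-76 [0 0 0 0 0 0 0 0 0 0 0 0 0 0 0 0 0 0 0 0 0 0 0]
-68 [0 0 0 0 0 0 0 0 0 0 0 0 0 0 0 0 0 0 0 0 0 0 0]
-60 [0 0 0 0 0 0 0 0 0 0 0 0 0 0 0 0 0 0 0 0 0 0 0]
-52 [0 0 0 0 0 0 0 0 0 0 0 0 0 0 0 0 0 0 0 0 0 0 0]
-44 [0 0 0 0 0 0 0 0 0 0 0 0 0 0 0 0 0 0 0 0 0 0 0]
-36 [0 0 0 0 0 0 0 0 0 0 0 0 0 0 0 0 0 0 0 0 0 0 0]
-28 [ 0  0  0  0  0  0  0  0  0  0  0  0  0  0  0  0  0  0  0 12 23 29 17]
-20 [ 0  0  0  0  0  0  0  0  0  0  0  0  0  0  0  0  0  0  0 20 31  2  0]
-12 [ 0  0  0  0  0  0  0  0  0  0  0  0  0  0  0  0  0  0  0 21 36  0  0]
-4 [ 0  0  0  0  0  0  0  0  0  0  0  0  0  0  0  0  0  0  0 15 31  2  0]
4 [ 0  0  0  0  0  0  0  0  0  0  0  0  0  0  0  0  0  0  0 16 33  0  0]
12 [ 0  0  0  0  0  0  0  0  0  0  0  0  0  0  0  0  0  0  0 16 32  3  0]
20 [ 0  0  0  0  0  0  0  0  0  0  0  0  0  0  0  0  0  0  0 23 28  0  0]
28 [ 0  0  0  0  0  0  0  0  0  0  0  0  0  0  0  0  0  0  0  2 15  4  0]
36 [0 0 0 0 0 0 0 0 0 0 0 0 0 0 0 0 0 0 0 0 0 0 0]
44 [ 6  4  4  2  1  5  6 10  0  0  0  0  0  0  0  0  0  0  0  0  0  0  0]
52 [3 0 0 0 0 3 4 2 1 0 0 0 0 0 0 0 0 0 0 0 0 0 0]
60 [1 0 0 0 0 0 2 0 0 0 0 0 0 0 0 0 0 0 0 0 0 0 0]
68 [0 0 0 0 0 0 0 0 0 0 0 0 0 0 0 0 0 0 0 0 0 0 0]
76 [0 0 0 0 0 0 0 0 0 0 0 0 0 0 0 0 0 0 0 0 0 0 0]
z bins [-57, -51, -45, -39, -33, -27, -21, -15, -9, -3, 3, 9, 15, 21, 27, 33, 39, 45, 51, 57, 63, 69, 75, 81]
[-44, 0, 0] (np.float64(270.79413191928984), np.float64(196.2144438684988))
[44, 0, 0] (np.float64(300.61598079267844), np.float64(176.8854399712432))
[-44, 0, 19] (np.float64(269.8535651277639), np.float64(200.233167442636))
[0, 0, 60] (np.float64(282.46213664107177), np.float64(199.0014012865833))
```

View pics/s6.png

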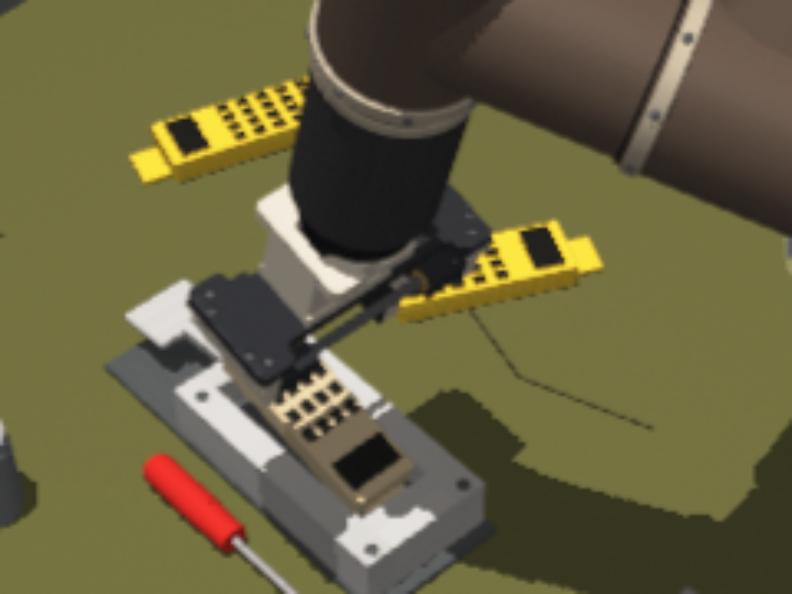

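Far-finger depth ends about 10 mm behind the reported TCP, agreeing with the paddle contact. I descend along the tool axis to a height safe either way, then in guarded steps.

Emit:
{"fn": "step_arm", "kwargs": {
  "increments": [
    {"tx":-0.3,"ty":-4.5,"tz":-15,"ax":0,"ay":0,"az":0,"claw":1},
    {"tx":-0.3,"ty":-4.5,"tz":-15,"ax":0,"ay":0,"az":0,"claw":1},
    {"tx":-0.3,"ty":-4.5,"tz":-15,"ax":0,"ay":0,"az":0,"claw":1},
    {"tx":-0.3,"ty":-4.5,"tz":-15,"ax":0,"ay":0,"az":0,"claw":1},
    {"tx":0,"ty":0,"tz":0,"ax":0,"ay":0,"az":0,"claw":1}
  ]
}}

```text
time_s: 9.55
tcp_pos: [0.5013, -0.2163, 0.078]
eef_rot: [179.7, -16.6, -95.2]
contact_force: [0.2, 0.3, -0.5]
gripper_width: 0.0877
```

Emit:
{"fn": "step_arm", "kwargs": {
  "increments": [
    {"tx":0,"ty":-1.5,"tz":-5,"ax":0,"ay":0,"az":0,"claw":1},
    {"tx":0,"ty":0,"tz":0,"ax":0,"ay":0,"az":0,"claw":1}
  ]
}}

```text
time_s: 9.75
tcp_pos: [0.5033, -0.2167, 0.0748]
eef_rot: [180.0, -16.6, -95.2]
contact_force: [-0.7, -0.0, 0.6]
gripper_width: 0.0878
```

Emit:
{"fn": "step_arm", "kwargs": {
  "increments": [
    {"tx":0,"ty":-1.2,"tz":-4,"ax":0,"ay":0,"az":0,"claw":1},
    {"tx":0,"ty":0,"tz":0,"ax":0,"ay":0,"az":0,"claw":1}
  ]
}}

```text
time_s: 9.95
tcp_pos: [0.5033, -0.2175, 0.0708]
eef_rot: [180.0, -16.6, -95.1]
contact_force: [0.7, -0.2, 0.7]
gripper_width: 0.0871
```

Emit:
{"fn": "step_arm", "kwargs": {
  "increments": [
    {"tx":0,"ty":-1.2,"tz":-4,"ax":0,"ay":0,"az":0,"claw":1},
    {"tx":0,"ty":0,"tz":0,"ax":0,"ay":0,"az":0,"claw":1}
  ]
}}

```text
time_s: 10.15
tcp_pos: [0.5031, -0.2187, 0.0665]
eef_rot: [180.0, -16.6, -95.1]
contact_force: [-0.9, -0.5, -0.6]
gripper_width: 0.0878
```

```bash
sed -i 's/s6.png/s7.png/; s/80:260,190:430/130:250,215:375/; s/fx=3.3,fy=3.3/fx=5,fy=5,interpolation=cv2.INTER_CUBIC/' tip.py; python3 tip.py
```

```text
[ 0.5031 -0.2187  0.0665] [179.9603 -16.5698 -95.1238] 0.08784548809805476 [-0.8515 -0.4701 -0.5551]
tool x of world [ 0.2852  0.0007 -0.9585] [-0.996   0.0895  0.0007]
-76 [0 0 0 0 0 0 0 0 0 0 0 0 0 0 0 0 0 0 0 2 5 0 0]
-68 [ 0  0  0  0  0  0  0  0  0  0  0  0  0  0  0  0  0  0  0  2 20 20 19]
-60 [ 0  0  0  0  0  0  0  0  0  0  0  0  0  1  0  0  0  0  0  7 25 25 17]
-52 [ 0  0  0  0  0  0  0  0  0  0  0 14 15 19 21 25 20 25 19 20 22 11  6]
-44 [ 0  0  0  0  0  0  0  0  0  0  2  8 11  1  0  1  0  0  0  0  0  0  0]
-36 [ 0  0  0  0  0  0  0  0  0  0  2 10 16  0  0  0  0  0  0  0  0  0  0]
-28 [0 0 0 0 0 0 0 5 6 7 4 9 6 0 0 0 0 0 0 0 0 0 0]
-20 [ 0  0  0  0  0  0  2 13  4  0  1  0  0  0  0  2  2  0  0  0  0  0  0]
-12 [ 0  0  0  0  0  0  0 26  4  0  0  0  0  0  0  2 12  2  0  0  0  0  0]
-4 [ 0  0  0  0  0  0  8 26  3  0  0  0  0  0  0  0  0  0  0  0  0  0  0]
4 [ 0  0  0  0  0  0  4 26  3  0  0  0  0  0  0  0  0  0  0  0  0  0  0]
12 [ 0  0  0  0  0  0  2 24  5  0  0  0  0  0  0  0  0  0  0  0  0  0  0]
20 [ 0  0  0  0  0  0  1 29  9  0  0  0  0  0  0  0  0  0  0  0  0  0  0]
28 [ 0  0  0  0  0  0  2 14  2  0  0  0  0  0  0  0  0  0  0  0  0  0  0]
36 [0 0 0 0 0 0 0 0 0 0 0 1 0 0 0 0 0 0 0 0 0 0 0]
44 [ 2  5  3  1  3  3  4  5  2  0  1 12  9  6  0  0  0  0  0  0  0  0  0]
52 [ 2  0  0  0  0  2  2  2  0  0  0 10 23  9  2  0  0  0  0  0  0  0  0]
60 [1 0 0 0 0 0 1 0 0 0 0 1 0 0 1 0 0 0 0 0 0 0 0]
68 [0 0 0 0 0 0 0 0 0 0 0 0 0 0 0 0 0 0 0 0 0 0 0]
76 [0 0 0 0 0 0 0 0 0 0 0 0 0 0 0 0 0 0 0 0 0 0 0]
z bins [-57, -51, -45, -39, -33, -27, -21, -15, -9, -3, 3, 9, 15, 21, 27, 33, 39, 45, 51, 57, 63, 69, 75, 81]
[-44, 0, 0] (np.float64(266.3590572415985), np.float64(211.60136032997104))
[44, 0, 0] (np.float64(294.93592001264517), np.float64(192.91012481015326))
[-44, 0, 19] (np.float64(265.5039915302307), np.float64(215.25833831411626))
[0, 0, 60] (np.float64(277.69394432984376), np.float64(213.60882290607327))
```

View pics/s7.png

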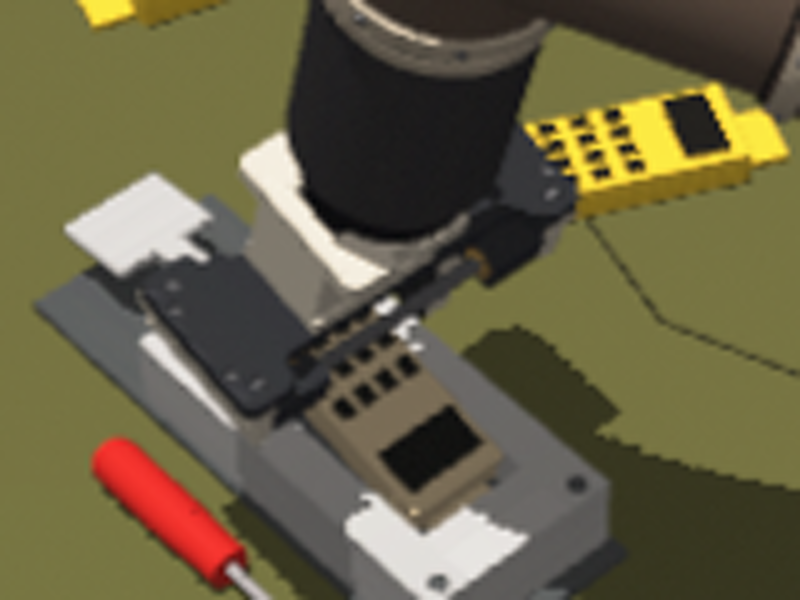

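The far finger ends about 7 mm behind the TCP, and the housing top is 15 mm behind it, so I need about 10 mm more. Then I close at low force.

Emit:
{"fn": "step_arm", "kwargs": {
  "increments": [
    {"tx":0,"ty":-1.5,"tz":-5,"ax":0,"ay":0,"az":0,"claw":1},
    {"tx":0,"ty":0,"tz":0,"ax":0,"ay":0,"az":0,"claw":1}
  ]
}}

```text
time_s: 10.4
tcp_pos: [0.5029, -0.2203, 0.0612]
eef_rot: [179.9, -16.6, -95.1]
contact_force: [-0.1, -0.1, -0.2]
gripper_width: 0.0878
```

Emit:
{"fn": "step_arm", "kwargs": {
  "increments": [
    {"tx":0,"ty":-1.5,"tz":-5,"ax":0,"ay":0,"az":0,"claw":1},
    {"tx":0,"ty":0,"tz":0,"ax":0,"ay":0,"az":0,"claw":1}
  ]
}}

```text
time_s: 10.6
tcp_pos: [0.5029, -0.2218, 0.0561]
eef_rot: [179.9, -16.6, -95.1]
contact_force: [-1.0, -0.4, -0.4]
gripper_width: 0.0874
```

Emit:
{"fn": "step_arm", "kwargs": {
  "increments": [
    {"tx":0,"ty":0,"tz":0,"ax":0,"ay":0,"az":0,"claw":-1},
    {"tx":0,"ty":0,"tz":0,"ax":0,"ay":0,"az":0,"claw":-1},
    {"tx":0,"ty":0,"tz":0,"ax":0,"ay":0,"az":0,"claw":-1},
    {"tx":0,"ty":0,"tz":0,"ax":0,"ay":0,"az":0,"claw":-1},
    {"tx":0,"ty":0,"tz":0,"ax":0,"ay":0,"az":0,"claw":-1},
    {"tx":0,"ty":0,"tz":0,"ax":0,"ay":0,"az":0,"claw":-1}
  ],
  "newtons": 8
}}

```text
time_s: 11.2
tcp_pos: [0.503, -0.2217, 0.0568]
eef_rot: [180.0, -16.6, -95.1]
contact_force: [-0.5, -0.1, 1.6]
gripper_width: 0.0561
```

The grip is firm at 56.1 mm. I tighten and draw along the slant, checking force.

Emit:
{"fn": "step_arm", "kwargs": {
  "increments": [
    {"tx":0,"ty":0,"tz":0,"ax":0,"ay":0,"az":0,"claw":-1},
    {"tx":0,"ty":0,"tz":0,"ax":0,"ay":0,"az":0,"claw":-1},
    {"tx":-0.1,"ty":-1.0,"tz":0.3,"ax":0,"ay":0,"az":0,"claw":-1},
    {"tx":-0.1,"ty":-1.4,"tz":0.4,"ax":0,"ay":0,"az":0,"claw":-1},
    {"tx":-0.1,"ty":-1.4,"tz":0.4,"ax":0,"ay":0,"az":0,"claw":-1}
  ],
  "newtons": 30
}}

```text
time_s: 11.7
tcp_pos: [0.5033, -0.2252, 0.0578]
eef_rot: [-180.0, -16.5, -95.1]
contact_force: [-0.7, 3.3, -0.3]
gripper_width: 0.0554
```

Emit:
{"fn": "step_arm", "kwargs": {
  "increments": [
    {"tx":-0.2,"ty":-1.9,"tz":0.6,"ax":0,"ay":0,"az":0,"claw":-1},
    {"tx":-0.2,"ty":-1.9,"tz":0.6,"ax":0,"ay":0,"az":0,"claw":-1}
  ]
}}

```text
time_s: 11.9
tcp_pos: [0.5028, -0.2294, 0.0591]
eef_rot: [180.0, -16.6, -95.1]
contact_force: [0.6, 1.3, -1.4]
gripper_width: 0.0556
```

Emit:
{"fn": "step_arm", "kwargs": {
  "increments": [
    {"tx":-0.2,"ty":-1.9,"tz":0.6,"ax":0,"ay":0,"az":0,"claw":-1},
    {"tx":-0.2,"ty":-1.9,"tz":0.6,"ax":0,"ay":0,"az":0,"claw":-1},
    {"tx":-0.2,"ty":-1.9,"tz":0.6,"ax":0,"ay":0,"az":0,"claw":-1}
  ]
}}

```text
time_s: 12.2
tcp_pos: [0.5019, -0.2352, 0.0609]
eef_rot: [180.0, -16.6, -95.1]
contact_force: [-0.1, 0.1, -1.4]
gripper_width: 0.0557
```

Emit:
{"fn": "step_arm", "kwargs": {
  "increments": [
    {"tx":-0.2,"ty":-1.9,"tz":0.6,"ax":0,"ay":0,"az":0,"claw":-1},
    {"tx":-0.2,"ty":-2.4,"tz":0.7,"ax":0,"ay":0,"az":0,"claw":-1},
    {"tx":-0.2,"ty":-2.4,"tz":0.7,"ax":0,"ay":0,"az":0,"claw":-1},
    {"tx":-0.2,"ty":-2.4,"tz":0.7,"ax":0,"ay":0,"az":0,"claw":-1}
  ]
}}

```text
time_s: 12.6
tcp_pos: [0.5011, -0.2443, 0.0636]
eef_rot: [180.0, -16.6, -95.1]
contact_force: [-0.1, 0.4, -1.7]
gripper_width: 0.0557
```

Emit:
{"fn": "step_arm", "kwargs": {
  "increments": [
    {"tx":-0.2,"ty":-2.4,"tz":0.7,"ax":0,"ay":0,"az":0,"claw":-1},
    {"tx":0,"ty":-1,"tz":1,"ax":0,"ay":0,"az":0,"claw":-1},
    {"tx":0,"ty":0,"tz":2,"ax":0,"ay":0,"az":0,"claw":-1},
    {"tx":0,"ty":0,"tz":3,"ax":0,"ay":0,"az":0,"claw":-1}
  ]
}}

```text
time_s: 13.0
tcp_pos: [0.5007, -0.2475, 0.0703]
eef_rot: [180.0, -16.6, -95.1]
contact_force: [-0.2, 0.2, -2.5]
gripper_width: 0.0558
```

Emit:
{"fn": "step_arm", "kwargs": {
  "increments": [
    {"tx":0,"ty":0,"tz":5,"ax":0,"ay":0,"az":0,"claw":-1},
    {"tx":0,"ty":0,"tz":8,"ax":0,"ay":0,"az":0,"claw":-1}
  ]
}}

```text
time_s: 13.2
tcp_pos: [0.5007, -0.2474, 0.0835]
eef_rot: [179.9, -16.6, -95.1]
contact_force: [-0.1, -0.5, -1.5]
gripper_width: 0.0557
```

The tongue came free with no load (weight only). I lift, level, then carry and turn it over the pan.

Emit:
{"fn": "step_arm", "kwargs": {
  "increments": [
    {"tx":0,"ty":0,"tz":20,"ax":0,"ay":0,"az":0,"claw":-1},
    {"tx":0,"ty":0,"tz":30,"ax":0,"ay":0,"az":0,"claw":-1},
    {"tx":0,"ty":0,"tz":30,"ax":0,"ay":0,"az":0,"claw":-1},
    {"tx":0,"ty":0,"tz":15,"ax":4.1,"ay":-0.4,"az":0,"claw":-1},
    {"tx":0,"ty":0,"tz":0,"ax":4.1,"ay":-0.4,"az":0,"claw":-1},
    {"tx":0,"ty":0,"tz":0,"ax":4.1,"ay":-0.4,"az":0,"claw":-1},
    {"tx":0,"ty":0,"tz":0,"ax":4.2,"ay":-0.3,"az":0,"claw":-1},
    {"tx":0,"ty":0,"tz":0,"ax":0,"ay":0,"az":0,"claw":-1}
  ]
}}

```text
time_s: 14.0
tcp_pos: [0.5016, -0.2483, 0.1793]
eef_rot: [-179.9, 0.1, -95.3]
contact_force: [-1.1, -0.4, -3.1]
gripper_width: 0.0556
```

Emit:
{"fn": "step_arm", "kwargs": {
  "increments": [
    {"tx":3,"ty":30,"tz":0,"ax":0,"ay":0,"az":5,"claw":-1},
    {"tx":3,"ty":30,"tz":0,"ax":0,"ay":0,"az":7,"claw":-1},
    {"tx":3,"ty":32,"tz":0,"ax":0,"ay":0,"az":7,"claw":-1},
    {"tx":3,"ty":32,"tz":0,"ax":0,"ay":0,"az":7,"claw":-1},
    {"tx":3,"ty":32,"tz":0,"ax":0,"ay":0,"az":7,"claw":-1},
    {"tx":3,"ty":32,"tz":0,"ax":0,"ay":0,"az":7,"claw":-1},
    {"tx":3,"ty":32,"tz":0,"ax":0,"ay":0,"az":7,"claw":-1},
    {"tx":3,"ty":32,"tz":0,"ax":0,"ay":0,"az":7,"claw":-1},
    {"tx":3,"ty":32,"tz":0,"ax":0,"ay":0,"az":7,"claw":-1},
    {"tx":3,"ty":32,"tz":0,"ax":0,"ay":0,"az":7,"claw":-1},
    {"tx":3,"ty":32,"tz":0,"ax":0,"ay":0,"az":7,"claw":-1},
    {"tx":3,"ty":31,"tz":0,"ax":0,"ay":0,"az":7,"claw":-1}
  ]
}}

```text
time_s: 15.2
tcp_pos: [0.5366, 0.1331, 0.1786]
eef_rot: [179.9, -0.1, -12.8]
contact_force: [0.2, 0.4, -2.3]
gripper_width: 0.0556
```

Emit:
{"fn": "step_arm", "kwargs": {
  "increments": [
    {"tx":3,"ty":0,"tz":0,"ax":0,"ay":0,"az":7,"claw":-1},
    {"tx":0,"ty":0,"tz":-30,"ax":0,"ay":0,"az":7,"claw":-1},
    {"tx":0,"ty":0,"tz":-30,"ax":0,"ay":0,"az":0,"claw":-1},
    {"tx":0,"ty":0,"tz":0,"ax":0,"ay":0,"az":0,"claw":-1},
    {"tx":0,"ty":0,"tz":0,"ax":0,"ay":0,"az":0,"claw":-1}
  ]
}}

```text
time_s: 15.7
tcp_pos: [0.5399, 0.1316, 0.1188]
eef_rot: [179.9, 0.0, 0.9]
contact_force: [0.4, -0.6, -2.1]
gripper_width: 0.0556
```

Run:
```python
from h import *
np.set_printoptions(precision=4,suppress=True,linewidth=200)
s=r.get_state(); print(s['tcp_pos'],s['eef_rot'],s['gripper_width'],s['contact_force'],s['joints'])
for n in('scene','top'):
    c=cap(n); cv2.imwrite('pics/%s8.png'%n,c['image'])
    V,U=np.nonzero(c['depth']>0); d=c['depth'][V,U]
    X=(np.stack([(U-c['cx'])/c['fx']*d,(V-c['cy'])/c['fy']*d,d],1)-c['t'])@c['R']
    b,g,rr=[c['image'][V,U,i].astype(int) for i in range(3)]
    k=(rr>b*1.15)&(rr-g<40)&(abs(X[:,1]-.132)<.06)&(X[:,0]>.38)&(X[:,0]<.66)&(X[:,2]>.06)&(X[:,2]<.16)
    Y=X[k]; print(n,k.sum())
    for x0 in np.arange(.38,.66,.01):
        q=(Y[:,0]>=x0)&(Y[:,0]<x0+.01)
        if q.sum()>3: print(round(x0+.005,3),q.sum(),np.percentile(Y[q,1],[3,97]),np.percentile(Y[q,2],[5,50,95]))
```

```text
[0.5399 0.1316 0.1188] [179.9097   0.0175   0.8829] 0.05562454381855208 [ 0.3807 -0.5609 -2.133 ] [ 33.9358  14.3105 -22.1276   0.0822 -53.6258  56.8983]
scene 1058
0.425 6 [0.1381 0.1456] [0.1209 0.1218 0.1268]
0.435 13 [0.1388 0.1466] [0.121  0.125  0.1288]
0.515 26 [0.1038 0.1363] [0.14   0.1424 0.1463]
0.525 35 [0.1067 0.1379] [0.141  0.1441 0.1477]
0.535 37 [0.104  0.1374] [0.14   0.1428 0.1467]
0.545 97 [0.1009 0.1637] [0.1388 0.1435 0.1479]
0.555 176 [0.0909 0.1727] [0.1351 0.1431 0.1543]
0.565 128 [0.1083 0.1616] [0.1341 0.1434 0.1464]
0.575 142 [0.1089 0.1618] [0.132  0.1428 0.1461]
0.585 127 [0.1091 0.1621] [0.1355 0.143  0.146 ]
0.595 161 [0.1099 0.1625] [0.1246 0.1427 0.1461]
0.605 110 [0.1101 0.1571] [0.1244 0.1354 0.1447]
top 727
0.425 15 [0.1101 0.1413] [0.1217 0.1248 0.1278]
0.435 62 [0.1085 0.1422] [0.1192 0.1249 0.1304]
0.445 65 [0.1091 0.1419] [0.1207 0.1258 0.1309]
0.455 106 [0.0994 0.1506] [0.1225 0.1418 0.1493]
0.465 80 [0.099  0.1545] [0.137  0.1427 0.1477]
0.475 37 [0.0991 0.1543] [0.1375 0.1437 0.1478]
0.485 76 [0.0996 0.1539] [0.1377 0.1438 0.148 ]
0.495 94 [0.1011 0.1542] [0.1374 0.1425 0.1478]
0.505 98 [0.1011 0.1539] [0.1368 0.1438 0.1487]
0.515 65 [0.1013 0.1544] [0.1365 0.1432 0.1476]
0.545 11 [0.1082 0.1135] [0.1395 0.1439 0.1472]
0.595 8 [0.1041 0.1115] [0.1403 0.1422 0.1463]
0.605 4 [0.1072 0.1136] [0.138  0.1407 0.1435]
```

The housing is level, with its top at 0.143. Its origin is at about (0.518, 0.128–0.130), against the pan centre (0.5155, 0.132). I lower it with a small correction.

Emit:
{"fn": "step_arm", "kwargs": {
  "increments": [
    {"tx":-2.5,"ty":1.5,"tz":-20,"ax":0,"ay":0,"az":0,"claw":-1},
    {"tx":0,"ty":0,"tz":-25,"ax":0,"ay":0,"az":0,"claw":-1},
    {"tx":0,"ty":0,"tz":-25,"ax":0,"ay":0,"az":0,"claw":-1},
    {"tx":0,"ty":0,"tz":-15,"ax":0,"ay":0,"az":0,"claw":-1},
    {"tx":0,"ty":0,"tz":-10,"ax":0,"ay":0,"az":0,"claw":-1},
    {"tx":0,"ty":0,"tz":-8,"ax":0,"ay":0,"az":0,"claw":-1},
    {"tx":0,"ty":0,"tz":-4,"ax":0,"ay":0,"az":0,"claw":-1},
    {"tx":0,"ty":0,"tz":0,"ax":0,"ay":0,"az":0,"claw":-1}
  ]
}}

```text
time_s: 16.6
tcp_pos: [0.5378, 0.1332, 0.0115]
eef_rot: [-180.0, -0.0, 0.9]
contact_force: [0.8, -0.6, -2.3]
gripper_width: 0.0556
```

Emit:
{"fn": "step_arm", "kwargs": {
  "increments": [
    {"tx":0,"ty":0,"tz":-2,"ax":0,"ay":0,"az":0,"claw":-1},
    {"tx":0,"ty":0,"tz":-2,"ax":0,"ay":0,"az":0,"claw":-1},
    {"tx":0,"ty":0,"tz":0,"ax":0,"ay":0,"az":0,"claw":-1}
  ]
}}

```text
time_s: 16.9
tcp_pos: [0.5375, 0.1331, 0.0073]
eef_rot: [-180.0, -0.0, 0.9]
contact_force: [-0.5, 0.3, -3.7]
gripper_width: 0.0559
```

Emit:
{"fn": "step_arm", "kwargs": {
  "increments": [
    {"tx":0,"ty":0,"tz":-1.5,"ax":0,"ay":0,"az":0,"claw":-1},
    {"tx":0,"ty":0,"tz":0,"ax":0,"ay":0,"az":0,"claw":-1}
  ]
}}

```text
time_s: 17.1
tcp_pos: [0.5374, 0.133, 0.0057]
eef_rot: [180.0, 0.0, 0.9]
contact_force: [0.3, 0.7, -2.1]
gripper_width: 0.0557
```

Emit:
{"fn": "step_arm", "kwargs": {
  "increments": [
    {"tx":0,"ty":0,"tz":-1.5,"ax":0,"ay":0,"az":0,"claw":-1},
    {"tx":0,"ty":0,"tz":0,"ax":0,"ay":0,"az":0,"claw":-1}
  ]
}}

```text
time_s: 17.3
tcp_pos: [0.5374, 0.133, 0.0041]
eef_rot: [180.0, 0.0, 0.9]
contact_force: [0.7, -0.3, -2.2]
gripper_width: 0.0559
```

Emit:
{"fn": "step_arm", "kwargs": {
  "increments": [
    {"tx":0,"ty":0,"tz":-1,"ax":0,"ay":0,"az":0,"claw":-1},
    {"tx":0,"ty":0,"tz":0,"ax":0,"ay":0,"az":0,"claw":-1}
  ]
}}

```text
time_s: 17.5
tcp_pos: [0.5374, 0.133, 0.0031]
eef_rot: [180.0, 0.0, 0.9]
contact_force: [-0.1, -0.5, -2.9]
gripper_width: 0.0557
```

Emit:
{"fn": "step_arm", "kwargs": {
  "increments": [
    {"tx":0,"ty":0,"tz":-1,"ax":0,"ay":0,"az":0,"claw":-1},
    {"tx":0,"ty":0,"tz":0,"ax":0,"ay":0,"az":0,"claw":-1}
  ]
}}

```text
time_s: 17.7
tcp_pos: [0.5376, 0.1331, 0.0025]
eef_rot: [180.0, -0.0, 0.9]
contact_force: [-1.9, -0.1, 1.4]
gripper_width: 0.0558
```

Emit:
{"fn": "step_arm", "kwargs": {
  "increments": [
    {"tx":0,"ty":0,"tz":-1,"ax":0,"ay":0,"az":0,"claw":-1},
    {"tx":0,"ty":0,"tz":0,"ax":0,"ay":0,"az":0,"claw":-1}
  ]
}}

```text
time_s: 17.9
tcp_pos: [0.5376, 0.1331, 0.0024]
eef_rot: [180.0, -0.0, 0.9]
contact_force: [-4.9, -0.5, 12.3]
gripper_width: 0.0556
```

The housing is on the floor. I ease back the last millimetre, open partly so the fingers stay inside the rim, and rise.

Emit:
{"fn": "step_arm", "kwargs": {
  "increments": [
    {"tx":0,"ty":0,"tz":1,"ax":0,"ay":0,"az":0,"claw":-1},
    {"tx":0,"ty":0,"tz":0,"ax":0,"ay":0,"az":0,"claw":0.5},
    {"tx":0,"ty":0,"tz":0,"ax":0,"ay":0,"az":0,"claw":0.5},
    {"tx":0,"ty":0,"tz":0,"ax":0,"ay":0,"az":0,"claw":0.5},
    {"tx":0,"ty":0,"tz":0,"ax":0,"ay":0,"az":0,"claw":0.5}
  ]
}}

```text
time_s: 18.4
tcp_pos: [0.5376, 0.1331, 0.0022]
eef_rot: [180.0, 0.0, 0.9]
contact_force: [0.7, -0.1, 0.2]
gripper_width: 0.0658
```

Emit:
{"fn": "step_arm", "kwargs": {
  "increments": [
    {"tx":0,"ty":0,"tz":5,"ax":0,"ay":0,"az":0,"claw":0.5},
    {"tx":0,"ty":0,"tz":15,"ax":0,"ay":0,"az":0,"claw":0.5},
    {"tx":0,"ty":0,"tz":30,"ax":0,"ay":0,"az":0,"claw":0.5},
    {"tx":0,"ty":0,"tz":40,"ax":0,"ay":0,"az":0,"claw":0.5},
    {"tx":0,"ty":0,"tz":40,"ax":0,"ay":0,"az":0,"claw":0.5},
    {"tx":0,"ty":0,"tz":40,"ax":0,"ay":0,"az":0,"claw":0.5},
    {"tx":0,"ty":-40,"tz":20,"ax":0,"ay":0,"az":0,"claw":0.5},
    {"tx":0,"ty":-40,"tz":0,"ax":0,"ay":0,"az":0,"claw":0.5},
    {"tx":0,"ty":-40,"tz":0,"ax":0,"ay":0,"az":0,"claw":0.5},
    {"tx":0,"ty":-40,"tz":0,"ax":0,"ay":0,"az":0,"claw":0.5},
    {"tx":0,"ty":-40,"tz":0,"ax":0,"ay":0,"az":0,"claw":0.5},
    {"tx":0,"ty":0,"tz":0,"ax":0,"ay":0,"az":0,"claw":0.5}
  ]
}}

```text
time_s: 19.6
tcp_pos: [0.5369, -0.0705, 0.1926]
eef_rot: [180.0, 0.0, 0.6]
contact_force: [0.1, 0.1, -0.2]
gripper_width: 0.0654
```

Run:
```python
from h import *
np.set_printoptions(precision=4,suppress=True,linewidth=200)
s=r.get_state(); print(s['tcp_pos'],s['contact_force'],s['gripper_width'])
c=cap('top'); c2=cap('scene')
a=cv2.resize(c['image'][170:320,180:330],None,fx=2.6,fy=2.6); b=cv2.resize(c2['image'][230:400,300:470],(390,390))
cv2.imwrite('pics/fin.png',np.hstack([a,b]))
V,U=np.nonzero(c['depth']>0); d=c['depth'][V,U]
X=(np.stack([(U-c['cx'])/c['fx']*d,(V-c['cy'])/c['fy']*d,d],1)-c['t'])@c['R']
k=(abs(X[:,1]-.132)<.06)&(abs(X[:,0]-.5155)<.11)&(X[:,2]>.018)&(X[:,2]<.045); Y=X[k]
co=np.linalg.lstsq(np.c_[Y[:,:2],np.ones(len(Y))],Y[:,2],rcond=None)[0]
rc=cv2.minAreaRect((Y[:,:2]*1000).astype(np.float32)); print(k.sum(),rc,'top z',np.median(Y[:,2]),'slopes',co[:2])
```

```text
[ 0.5369 -0.0705  0.1926] [ 0.1179  0.1482 -0.2065] 0.06538967883246806
256 ((493.99139404296875, 112.59891510009766), (90.44183349609375, 23.397380828857422), 2.533071756362915) top z 0.025718214661104195 slopes [-0.0074  0.0335]
```

View pics/fin.png

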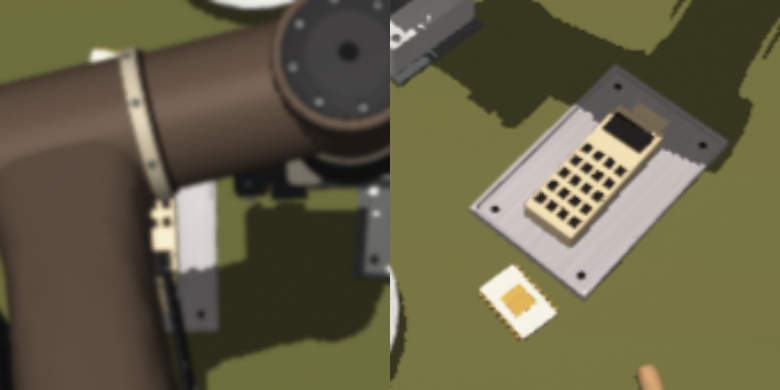

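The scene half shows the housing in the pan, windows up and parallel to its sides at (595,170); the arm hides it in the top half. I do one numeric check from the scene view, then hand in.

Run:
```python
from h import *
np.set_printoptions(precision=4,suppress=True)
c=dict(np.load('last_scene.npz'))
V,U=np.nonzero(c['depth']>0); d=c['depth'][V,U]
X=(np.stack([(U-c['cx'])/c['fx']*d,(V-c['cy'])/c['fy']*d,d],1)-c['t'])@c['R']
k=(abs(X[:,1]-.132)<.06)&(abs(X[:,0]-.5155)<.1)&(X[:,2]>.021)&(X[:,2]<.035); Y=X[k]
co=np.linalg.lstsq(np.c_[Y[:,:2],np.ones(len(Y))],Y[:,2],rcond=None)[0]
rc=cv2.minAreaRect((Y[:,:2]*1000).astype(np.float32)); print(k.sum(),rc,'top z',np.median(Y[:,2]),'slopes',co[:2])
m=rc[0]; print('origin ~', m[0]-12, m[1])
if abs(m[0]-12-515)<15 and abs(m[1]-132)<15 and abs(co[:2]).max()<.05: print('handing in', r.close_job())
```

```text
1550 ((525.8756103515625, 134.03651428222656), (153.5259246826172, 58.26987075805664), 2.2884669303894043) top z 0.026792185465140332 slopes [-0.0003 -0.0087]
origin ~ 513.8756103515625 134.03651428222656
the job is handed in; nothing more can be done
handing in None
```

I completed the job and handed it in; the interface gives no verdict. The robot's clock read 19.6 s at the last move, against the 51 s limit.

- **Ejector:** I pressed the lever until the force rose from about 4 N to 19 N with no more travel, which is its stop and well under 50 N.
- **Drawing out:** I gripped the housing across its 56 mm at its 16.6° slope and drew it about 25 mm along the slant before lifting. Wrist force stayed near 3 N or below, so it did not catch on the lip.
- **Placing:** I lowered it into the pan until it met the floor, opened the jaws partly so they stayed inside the rim, and moved the arm clear.

**Last checks:**
- The housing's origin is about 2–3 mm from the pan's centre.
- Its length is within about 2° of the pan's, and its top slopes by less than 0.01 rad.
- The top face is at z ≈ 27 mm, as expected for lying on the pan floor, windows up. The wrist force was about zero.

**Disagreements:**
- The fingertips appeared about 7 mm behind the reported tool point, not 19 mm ahead of it. I found heights by touch and depth instead.
- In the last top view the arm hid the housing, so the final figures come from the scene camera.
- The chip carrier looked undisturbed. I did not measure the other bystanders at the end, but the arm never went near them.

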